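# Fit the battery of the lit display stand and lock it in

### The arm

A 7-joint arm with a two-finger parallel gripper is mounted at the origin on the work surface; the furniture and walls round the work are solid. World frame = base frame: x ahead of the robot, y to its left, z up, the work surface at z = 0. Lengths are in m, angles in rad, forces in N, time in s.
With the tool pointing down it reaches from about 0.425 to 0.875 m from the base axis. Payload 4.7 kg.
Tool frame: the origin (TCP) lies between the finger pads; the fingertips stand 17 mm ahead of it and the grasp point (between the pads) lies 2 mm behind it (env.tip_reach is the distance from the TCP to the fingertips, in m); z points along the fingers, y is the line along which they close (so a half turn about z gives the same grasp; the last joint's range is limited). The gripper opens to 87 mm and grips with 3 to 60 N. Pads are 19 mm wide; open, the fingers measure 117 mm over their backs; the gripper's body (75 mm by 190 mm) begins 51 mm behind the grasp point.
Start: joints at [-1.126, 0.321, -0.07, 1.45, 0.023, 1.371, -0.057], TCP at [0.271, 0.591, 0.24] pointing down, gripper open.
Joint ranges: [-2.86, 2.86], [-0.3, 2.09], [-1.38, 1.24], [0.06, 2.45], [-1.56, 4.7], [0.09, 2.05], [-2.69, 2.69]. Speed limits (rad/s): [2.57, 2.57, 3.14, 3.14, 3.14, 3.14, 3.14].

### API

Orientations are given as a rotation vector (axis times angle).
In Python, from station import env gives the robot as it stands.
- The arm moves only by the shell command python3 -m crank 'ROWS' [OPENING] [FORCE]. ROWS is JSON, a list of rows, each a list of 4 numbers: the shift along the tool's x, y, z in units of 15 cm (1.0 is 15 cm), then the turn about the tool's z in units of pi rad (1.0 is pi rad). In form: [[dx, dy, dz, turn], ...]. A call has 1 to 20 rows; each row is the pose to reach, as a shift and turn from the pose commanded when the call began, along the tool's axes at that moment, turning the shorter way round; what a row does not reach only later rows make up. A row lasts 1/12 s, in which the tool goes at most 41.7 mm and 7.16 degrees, less where a joint would pass 70% of its speed; a pose out of reach is approached as far as the arm can. A call with a number of a shift or a turn outside -1 to 1 is refused whole. A call with a gripper value outside its range is refused whole. OPENING is the closure, from 0 (fully open) to 1 (shut), set as the call begins (- or left out, the last holds). The fingers move at their own pace and stop on an object; FORCE is the grip in N (left out, the last holds). Time passes only in rows, so rows that repeat a pose let the fingers close. It gives the time, the measured TCP pose, the force, the opening and the grip force at its end, in the units of the state.
- env.sense(): the state, without advancing time (a new reading comes with each control period).
- env.camera(name): name is "scene" or "top" or "wrist"; returns a dict with "image" (480x640x3 uint8, blue, green, red), "range_z" (480x640 float32, m along the optical axis (not along the pixel's ray), 0 where there is no reading), "fx", "fy", "cx", "cy" (pixels), "k1" (the pictures are not rectified: a ray, as slopes to the right and down, at radius r is drawn at 1 + k1 r^2 times it, then the intrinsics apply), "R" (3x3) and "t" (3): a world point X has camera coordinates R X + t. Camera axes: x right, y down, z forward; pixel columns grow to the right and rows downward; lengths in m; the calibration is good to about 2 mm. A picture is of the moment at which its call begins.
- env.job_done(): hands the job in; it is judged then, once.
The state is a dict: "time": time; "joints": joint angles; "joint_velocities": joint speeds; "joint_efforts": joint torques, N m; "eef_pos": TCP position; "tcp_rot": TCP orientation; "contact_force": force on the tool from outside, world axes, zero at the start; "ft_torque": the same for the moment, N m; "opening": opening from 0.0 (shut) to 1.0 (fully open); "gripper_force": force on a finger pad.
Only numpy, scipy, OpenCV 4.12 (cv2) and the standard library are available. Lean on these libraries where they do the work, as an engineer would, in place of code of your own. Each camera call takes 0.05 s, during which the arm holds its last target. There are 200 camera calls.

### The job

The lit stand under the pepper mill needs its battery. Swing the stand's hold-down lever right back, drop the battery that fits into the bay with its nose in the notch by the hinge, and swing the lever fully shut so that it presses the battery home. Leave the bigger battery and the tableware where they are.

Things in the scene. Friction and masses are not known exactly. Their poses are not given: they have to be found in the camera images.
- stand: Fixed battery-lit display stand, dark wood base 12 mm thick. Origin: on the table, under the centre of the battery bay (black walled pocket, open above). +x points along the bay towards the lever's hinge, z up, +y towards the round lamp disc (base 120 mm across, centre at y = +110 mm, top at z = 20 mm) that carries the pepper mill
- bay (a point): Where the underside of the battery's centre is when pressed home: middle of the bay at z = 14 mm. In the stand's frame the bay is 83 mm long inside (x -41.5 to 41.5), 49 mm wide (y +-24.5); walls rise to z = 38 mm, outside x -50 to 58, y +-34, 4 mm chamfer at the mouth. On its floor a sprung contact plate, top at z = 19 mm, gives 5 mm (about 6 N) under the shut lever
- bay_notch (a point): Middle of the notch that continues the bay towards the hinge (25 mm wide, from x = 41.5 to 51.5 mm of the stand): 45 mm from bay along the stand's x, same height
- hinge (a point): Middle of the lever's hinge pin, at (68, 0, 70) mm in the stand's frame; the pin lies along the stand's y between two cheeks (x 60 to 76, y 12 to 17 on either side, up to z = 78 mm)
- lever (a joint): Angle of the steel hold-down lever, rad: 0 shut (level over the bay, pointing to the stand's -x), 1.57 upright, 2.0 stop, leaning back past the hinge. Stiff: it stays where left (4 N at the bar moves it, 8 N at the end of shutting). Strap 18 x 5 mm on the stand's middle line; a rubber foot under it, 68 mm from the hinge, presses on the battery's top, then 60 mm high
- bar (a point): middle of the lever's crossbar, a round bar 12 mm thick and 64 mm long, parallel to the hinge pin and 124 mm from it
- battery: The battery that fits: loose black block 80 mm long (x), 46 mm wide (y), 46 mm high, 0.25 kg, with a contact nose 22 mm wide, full height, that sticks out 10 mm more at its +x end. Origin: centre of the underside of the 80 x 46 mm block. It stands upright; ribs on the long sides
- battery_nose (a point): middle of the battery's nose at its underside, 45 mm along +x from its origin
- big_battery: Bystander: a bigger plain black battery, 104 x 60 x 46 mm (x, y, z), no nose, for another stand; does not fit. Origin: centre of the underside
- mill: Bystander: wooden pepper mill, 56 mm diameter, 163 mm tall, stands on the disc of the stand; origin at the centre of its foot
- lantern: Bystander: lantern, 115 mm diameter, 222 mm tall; origin at the centre of its foot
- press: Bystander: French press, 100 x 149 mm with handle, 220 mm tall; origin under its centre
- canister: Bystander: white canister with wooden lid, 87 mm diameter, 110 mm tall; origin at the centre of its foot
- bowl: Bystander: white bowl, 155 mm diameter, 75 mm tall; origin at the centre of its foot
- fork: Bystander: fork with gilt handle, 203 mm long, 12 mm high, lies on the table; origin under its middle
- spoon: Bystander: spoon with gilt handle, 203 mm long, 16 mm high, lies on the table; origin under its middle
There are look-alikes about, which are no part of the job. What is shaped like the battery but purple is not meant.

How it is judged:
On the way, in this order (a step that is already met when the one before it is completed fails the run):
1. the lever is swung back to about upright or beyond (over 1.45 rad) (value of joint lever above 1.45 rad), for 0.1 s.
2. the battery stands in the bay, nose in the notch, lever still up (horizontal distance between battery and bay below 0.004 m and horizontal distance between battery_nose and bay_notch below 0.005 m and angle between battery's own z axis and vertical below 0.06 rad and z of battery in the frame of stand below 0.022 m and value of joint lever above 0.5 rad), for 0.1 s.
At the end, for the whole second after the job is handed in: The battery is in the bay (centre within 4 mm, nose within 5 mm, upright within 0.06 rad), pressed home to 2.5 mm and at rest; the lever is shut (below 0.05 rad); big battery, mill, lantern, press, canister, bowl, fork and spoon are within 30 mm of where they stood (horizontal distance between battery and bay below 0.004 m and horizontal distance between battery_nose and bay_notch below 0.005 m and angle between battery's own z axis and vertical below 0.06 rad and z of battery in the frame of stand below 0.0165 m and value of joint lever below 0.05 rad and linear speed of battery below 0.02 m/s and distance of each of mill, lantern, press, canister, bowl, fork, spoon, big_battery from where it was at the start of the episode below 0.03 m); the robot touches nothing.
It fails at once if the pepper mill is tipped (angle between mill's own z axis and vertical above 0.5 rad).
It fails at once if the lantern is tipped (angle between lantern's own z axis and vertical above 0.5 rad).
It fails at once if the French press is tipped (angle between press's own z axis and vertical above 0.5 rad).
It fails at once if the canister is tipped (angle between canister's own z axis and vertical above 0.5 rad).
It also fails if it takes over 64 s, if anything falls off the work surface, if the arm or the gripper's body presses on something with over 40 N, if the wrist force passes 120 N, or if a joint passes its speed limit or range.

## Working session

There is one attempt and no reset: what is moved stays moved. The work goes in short steps, Python scripts to look and compute and a shell command to move; the robot and the scene stay as the last step left them, time stands still between calls to the robot, and variables do not carry over. Pictures are saved under pics/ and viewed, at most 10 in all, crops included, and the job is handed in when it is done.

```bash
ls; mkdir -p pics
cat > h.py <<'E'
import numpy as np, cv2, pickle
from station import env
from scipy.spatial.transform import Rotation as Ro
def cam(n):
    return env.camera(n)
def und(c,px):
    K=np.array([[c['fx'],0,c['cx']],[0,c['fy'],c['cy']],[0,0,1.]])
    return cv2.undistortPoints(np.array(px,float).reshape(-1,1,2),K,np.array([c['k1'],0,0,0.]) ).reshape(-1,2)
def ray(c,px):
    u=und(c,px); d=np.c_[u,np.ones(len(u))]@np.array(c['R']); o=-np.array(c['R']).T@np.array(c['t']); return o,d
def onz(c,px,z):
    o,d=ray(c,px); return o+d*((z-o[2])/d[:,2])[:,None]
def cloud(c):
    # world points for each pixel from range
    v,u=np.mgrid[0:480,0:640]; p=np.c_[u.ravel(),v.ravel()]
    n=und(c,p); z=c['range_z'].ravel()
    P=np.c_[n*z[:,None],z]; W=(P-np.array(c['t']))@np.array(c['R']); W[z==0]=np.nan
    return W.reshape(480,640,3)
E
python3 - <<'E'
from h import *
s=env.sense(); print({k:np.round(v,3) for k,v in s.items()}, env.tip_reach)
for n in ['scene','top','wrist']:
    c=cam(n); pickle.dump(c,open(n+'0.pkl','wb')); cv2.imwrite(f'pics/{n}0.png',c['image']); print(n,c['fx'],c['k1'],np.round(-np.array(c['R']).T@c['t'],3),np.round(c['R'],2).tolist())
E
```

```text
pics
{'time': np.float64(0.0), 'joints': array([-1.126,  0.322, -0.07 ,  1.452,  0.023,  1.371, -0.057]), 'joint_velocities': array([ 0.   ,  0.001,  0.   ,  0.   , -0.001, -0.001, -0.   ]), 'joint_efforts': array([-0.0000e+00, -4.9128e+01, -4.0400e-01, -3.1253e+01, -6.4000e-02,
        4.4000e-02,  0.0000e+00]), 'eef_pos': array([0.271, 0.59 , 0.238]), 'tcp_rot': array([-6.710e-01, -3.069e+00,  3.000e-03]), 'contact_force': array([ 1.492, -0.139, -0.919]), 'ft_torque': array([0.005, 0.022, 0.005]), 'gripper_force': np.float64(0.0), 'opening': np.float64(1.0)} 0.017
scene 442.3926490673531 -0.009171419262353266 [-0.232 -0.909  1.34 ] [[0.82, -0.57, 0.0], [-0.42, -0.61, -0.67], [0.38, 0.55, -0.74]]
top 509.71105787751645 -0.02015190567681703 [0.329 0.018 1.757] [[0.03, -1.0, 0.01], [-1.0, -0.03, -0.06], [0.06, -0.01, -1.0]]
wrist 406.8987293507031 0.009218827914308298 [0.205 0.62  0.383] [[0.42, 0.91, -0.0], [0.88, -0.4, 0.26], [0.24, -0.11, -0.96]]
```

View pics/scene0.png

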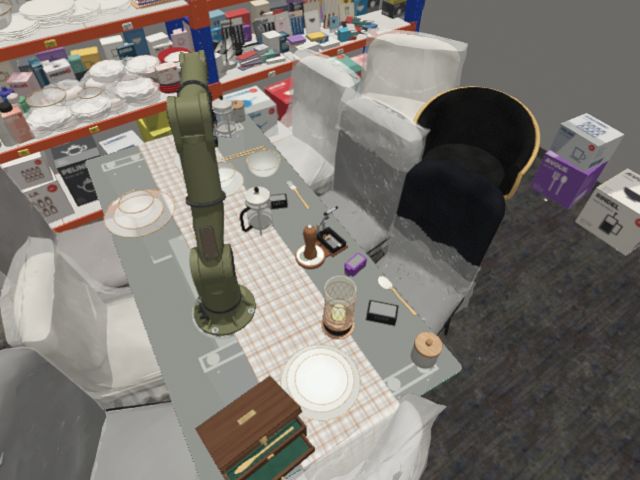

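View pics/top0.png

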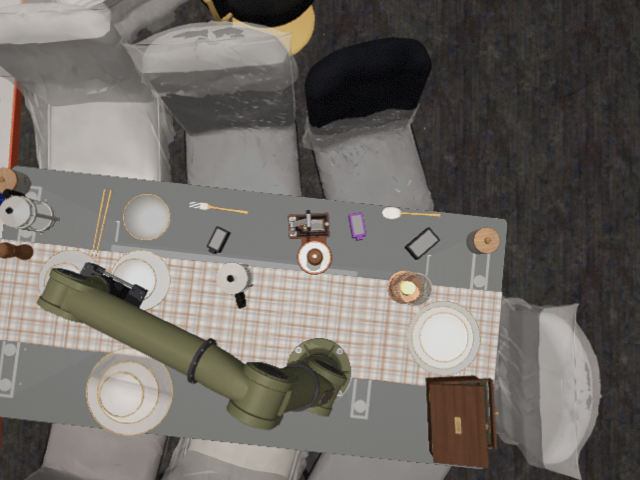

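Scene picture: the stand is at about (330,240), the mill at (310,240) and the purple block at (355,264). There is a black block at (279,201) and another at (382,312). Top picture: stand (309,225), mill and disc (314,256). The candidates for the battery are black (218,239), black (422,243) and purple (357,226). The first is smaller, so probably the right one; the second is larger, so probably the big battery; purple is excluded.

Run:
```python
from h import *
c=pickle.load(open('top0.pkl','rb')); W=cloud(c); im=c['image']
crops=[im[205:280,190:290],im[205:280,270:370],im[205:280,375:475]]
a=np.vstack([np.hstack([cv2.resize(x,None,fx=4,fy=4,interpolation=cv2.INTER_CUBIC) for x in crops[:2]]),
 ])
b=pickle.load(open('scene0.pkl','rb'))['image']
bb=np.hstack([cv2.resize(b[190:265,295:395],None,fx=4,fy=4,interpolation=cv2.INTER_CUBIC),cv2.resize(crops[2],None,fx=4,fy=4,interpolation=cv2.INTER_CUBIC)])
cv2.imwrite('pics/crop1.png',np.vstack([a,bb]))
for nm,(u0,v0,u1,v1) in dict(A=(200,220,236,260),B=(400,225,445,262),S=(280,205,335,240)).items():
    P=W[v0:v1,u0:u1]; z=P[...,2]; 
    for lo,hi in ((.03,.06),(.06,.09),(.09,.13)):
        m=(z>lo)&(z<hi)
        if m.sum()<5: continue
        r=cv2.minAreaRect((P[m][:,:2]*1000).astype(np.float32)); print(nm,lo,m.sum(),np.round(np.nanmedian(z[m]),3),np.round(r[0]),np.round(r[1]),round(r[2],1))
print('dist A',np.hypot(*W[239,218,:2]),W[239,218],W[243,422],W[226,357])
```

```text
A 0.03 359 0.045 [431. 351.] [48. 89.] 65.8
B 0.03 562 0.046 [ 442. -342.] [ 61. 106.] 41.9
S 0.03 233 0.037 [493.  45.] [ 70. 125.] 4.1
S 0.06 50 0.077 [489.  99.] [38. 16.] 8.2
S 0.09 29 0.112 [490.  83.] [18. 23.] 7.9
dist A 0.5550790259540768 [0.43435718 0.34561043 0.05312743] [ 0.4411796  -0.33943612  0.04770627] [ 0.49169892 -0.1183389   0.05264529]
```

View pics/crop1.png

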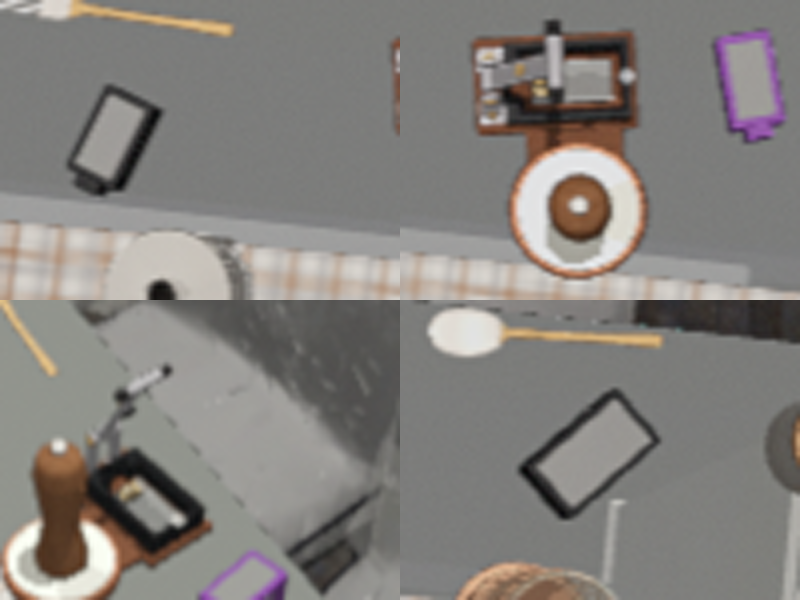

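The close crop shows that the block at top (218,239) has a nose at its lower-left end, about (212,251), and measures 48x89 mm. That is the battery. The block at (422,243) is plain and 61x106 mm, so it is the big one. The stand's hinge is on the image left (293,225), and the lever is half open with its bar near (308,218). The mill stands close beside the bay, so the wide gripper body is a hazard there. I'll measure it.

Run:
```python
from h import *
c=pickle.load(open('top0.pkl','rb')); s=pickle.load(open('scene0.pkl','rb'))
for nm,c in (('top',c),('scene',s)):
    W=cloud(c); im=c['image'].astype(int); x,y,z=W[...,0],W[...,1],W[...,2]
    near=(abs(x-.47)<.16)&(abs(y-.04)<.17)
    hsv=cv2.cvtColor(c['image'],cv2.COLOR_BGR2HSV)
    # rim: dark pixels at z .03-.045
    m=near&(z>.03)&(z<.045)&(hsv[...,2]<70)&(x>.44); P=W[m]
    r=cv2.minAreaRect((P[:,:2]*1000).astype(np.float32)); print(nm,'rim',m.sum(),np.round(np.median(P[:,2]),4),np.round(r[0],1),np.round(r[1],1),round(r[2],1))
    m=near&(z>.012)&(z<.028)&(hsv[...,2]>150)&(hsv[...,1]<60)&(x<.46); P=W[m]; (cx,cy),rad=cv2.minEnclosingCircle((P[:,:2]*1000).astype(np.float32)); print('disc',m.sum(),np.median(P[:,2]),cx,cy,rad)
    m=near&(z>.09)&(x>.45); P=W[m]; print('bar/lever hi',m.sum(),np.round(P[P[:,2].argsort()[-12:]],3).tolist()[::3])
    mm=near&(x<.44)&(z>.03); P=W[mm]
    for a in np.arange(.03,.2,.02):
        Q=P[(P[:,2]>a)&(P[:,2]<a+.02)]
        if len(Q)>3: print('mill',round(a,2),len(Q),np.round(Q[:,:2].min(0),3),np.round(Q[:,:2].max(0),3),Q[:,2].max().round(3))
    # battery
    m=(abs(x-.43)<.07)&(abs(y-.35)<.08)&(z>.038)&(z<.056); P=W[m]
    r=cv2.minAreaRect((P[:,:2]*1000).astype(np.float32)); print('bat',m.sum(),np.median(P[:,2]),np.round(r[0],1),np.round(r[1],1),round(r[2],1))
```

```text
top rim 174 0.0366 [492.3  37.6] [ 66.3 107.7] 5.1
disc 474 0.01913457908225099 387.26123046875 -5.791683197021484 133.26882934570312
bar/lever hi 151 [[0.524, 0.048, 0.189], [0.505, 0.045, 0.19], [0.474, 0.047, 0.191], [0.499, 0.045, 0.192]]
mill 0.03 14 [ 0.349 -0.008] [0.422 0.066] 0.04
mill 0.13 29 [ 0.358 -0.003] [0.409 0.048] 0.15
mill 0.15 137 [0.361 0.001] [0.405 0.048] 0.17
mill 0.17 51 [0.364 0.007] [0.402 0.038] 0.189
bat 327 0.04537246800094562 [430.7 350.5] [46.8 88.7] 65.6
scene rim 165 0.0356 [492.4  39.4] [ 72.2 117.3] 3.4
disc 266 0.019308748248602937 382.0556945800781 26.524192810058594 57.5404167175293
bar/lever hi 84 [[0.516, 0.046, 0.188], [0.478, 0.039, 0.188], [0.475, 0.041, 0.188], [0.502, 0.047, 0.189]]
mill 0.03 66 [ 0.356 -0.006] [0.412 0.042] 0.05
mill 0.05 51 [ 0.361 -0.002] [0.401 0.037] 0.07
mill 0.07 35 [0.364 0.001] [0.394 0.025] 0.09
mill 0.09 31 [ 0.361 -0.002] [0.392 0.034] 0.11
mill 0.11 40 [ 0.358 -0.001] [0.397 0.032] 0.13
mill 0.13 51 [ 0.355 -0.005] [0.407 0.028] 0.15
mill 0.15 99 [ 0.358 -0.001] [0.402 0.044] 0.17
mill 0.17 19 [0.371 0.011] [0.395 0.028] 0.184
bat 129 0.04523443081939578 [439. 350.] [59.9 69.2] 59.1
```

```bash
cat >> h.py <<'E'
O=np.array([.4927,.0336]); TH=np.deg2rad(95.1)
def st(x,y):  # stand mm -> world xy m
    c,s=np.cos(TH),np.sin(TH); return O+np.array([c*x-s*y,s*x+c*y])/1000
def inst(p):
    c,s=np.cos(TH),np.sin(TH); d=(np.asarray(p)[...,:2]-O)*1000; return np.stack([d[...,0]*c+d[...,1]*s,-d[...,0]*s+d[...,1]*c],-1)
def rel(xy,z,yaw):  # yaw deg of tool y axis in world
    s=env.sense(); R=Ro.from_rotvec(s['tcp_rot']).as_matrix(); d=R.T@(np.r_[xy,z]-s['eef_pos'])/.15
    y0=np.rad2deg(np.arctan2(R[1,1],R[0,1])); t=-((yaw-y0+180)%360-180)/180
    print('t',s['time'].round(2),'pos',np.round(s['eef_pos'],4),'stand',inst(s['eef_pos']).round(1),'yaw',y0.round(2),'F',np.round(s['contact_force'],1),'op',s['opening'].round(3),'row',np.round(np.r_[d,t],3).tolist())
E
python3 -c "
from h import *
rel(st(-30,0),.30,95.1)"
```

```text
Traceback (most recent call last):
  File "h.py", line 27, in rel
    print('t',s['time'].round(2),'pos',np.round(s['eef_pos'],4),'stand',inst(s['eef_pos']).round(1),'yaw',y0.round(2),'F',np.round(s['contact_force'],1),'op',s['opening'].round(3),'row',np.round(np.r_[d,t],3).tolist())
              ^^^^^^^^^^^^^^^
AttributeError: 'float' object has no attribute 'round'
```

```bash
sed -i "s/s\['time'\].round(2)/round(s['time'],2)/; s/s\['opening'\].round(3)/round(float(s['opening']),3)/" h.py
python3 -c "
from h import *
rel(st(-30,0),.30,95.1)"
```

```text
t 0.15 pos [0.2713 0.5903 0.2387] stand [574.1 171. ] yaw 65.32 F [-0.3 -0.2 -0.8] op 1.001 row [-2.99, -2.93, -0.404, -0.165]
```

```bash
python3 -m crank '[[0,0,-0.4,0],[-1,-1,-0.4,0],[-1,-1,-0.4,0],[-1,-1,-0.4,0],[-1,-1,-0.4,0],[-1,-1,-0.4,0],[-1,-1,-0.4,0],[-1,-1,-0.4,0]]' 1 && python3 -m crank '[[-1,-1,0,0],[-1,-1,0,0],[-1,-1,0,0],[-1,-1,0,0],[-1,-1,0,0],[-1,-1,0,0]]' && python3 -m crank '[[-1,-0.93,0,-0.165],[-1,-0.93,0,-0.165],[-1,-0.93,0,-0.165],[-1,-0.93,0,-0.165],[-1,-0.93,0,-0.165],[-1,-0.93,0,-0.165],[-1,-0.93,0,-0.165],[-1,-0.93,0,-0.165]]'
python3 - <<'E'
from h import *
c=cam('wrist'); pickle.dump(c,open('w1.pkl','wb')); cv2.imwrite('pics/w1.png',c['image'])
rel(st(-30,0),.30,95.1)
E
```

```text
time: 0.82
eef_pos: [0.3472, 0.3887, 0.3004]
tcp_rot: [0.681, 3.066, 0.002]
contact_force: [0.1, 0.9, 1.2]
opening: 0.477
gripper_force: 0.0
time: 1.32
eef_pos: [0.4215, 0.1861, 0.2997]
tcp_rot: [0.685, 3.064, -0.003]
contact_force: [0.2, -0.6, -0.2]
opening: 0.047
gripper_force: 0.0
time: 1.98
eef_pos: [0.4972, 0.0042, 0.2992]
tcp_rot: [0.136, -3.138, -0.0]
contact_force: [-0.7, 1.5, -0.4]
opening: 0.007
gripper_force: 0.0
t 2.03 pos [0.4969 0.0055 0.2992] stand [-28.4  -1.7] yaw 95.12 F [0.  0.7 1.3] op 0.006 row [0.011, -0.011, -0.005, 0.0]
```

View pics/w1.png

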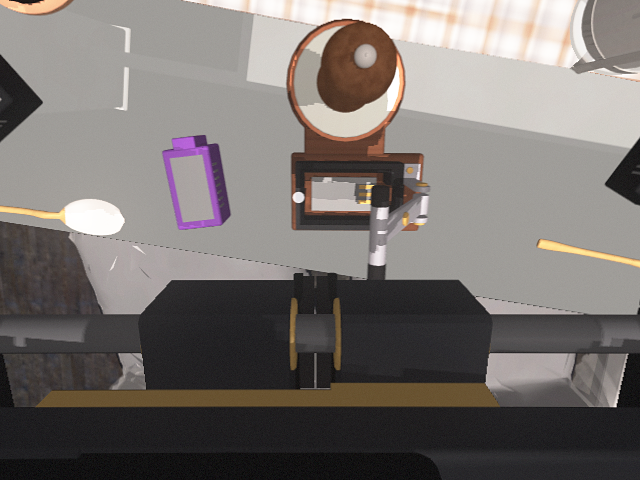

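The wrist picture shows the stand with its rim from (292,162) to (422,230), and the mill at (357,60). The bar runs from (380,190) to (377,275), to the right of the closed fingers at (317,330).

Run:
```python
from h import *
c=pickle.load(open('w1.pkl','rb')); W=cloud(c); S=inst(W); z=W[...,2]
v,u=np.mgrid[0:480,0:640]
b=(v<275)&(abs(S[...,1])<45)&(abs(S[...,0]-20)<40)&(z>.165)&(z<.2)
print('bar',b.sum(),S[b].min(0),S[b].max(0),np.median(S[b],0),z[b].max())
hsv=cv2.cvtColor(c['image'],cv2.COLOR_BGR2HSV)
m=(v<275)&(z>.032)&(z<.043)&(abs(S[...,0])<65)&(abs(S[...,1])<45)&(hsv[...,2]<80); P=W[m]
r=cv2.minAreaRect((P[:,:2]*1000).astype(np.float32)); print('rim',m.sum(),np.median(P[:,2]),r, inst(np.array(r[0])/1000))
m=(v<275)&(z>.015)&(z<.024)&(np.hypot(S[...,0],S[...,1]-110)<70)&(hsv[...,2]>120)&(hsv[...,1]<60); P=W[m]; (cx,cy),rr=cv2.minEnclosingCircle((P[:,:2]*1000).astype(np.float32)); print('disc',cx,cy,rr,inst(np.array([cx,cy])/1000),np.median(P[:,2]))
mm=(v<275)&(np.hypot(S[...,0],S[...,1]-110)<45)
for a in np.arange(.12,.19,.01):
    q=mm&(z>a)&(z<a+.01)
    if q.sum(): print('mill',round(a,2),q.sum(),S[q].min(0).round(1),S[q].max(0).round(1))
```

```text
bar 1660 [  4.06984667 -29.57722452] [21.35321929 31.57023524] [10.10428931  2.95238832] 0.18782125477704564
rim 2400 0.03617875250812895 ((493.67266845703125, 37.590545654296875), (67.92640686035156, 109.1835708618164), 4.790657043457031) [ 3.88828267 -1.32355448]
disc 384.51373291015625 24.38486671447754 52.01462173461914 [  0.43849097 108.57713753] 0.018899159933047666
mill 0.13 2 [-23.5  89. ] [16.2 95.7]
mill 0.14 370 [-27.1  83.5] [ 25.1 134.4]
mill 0.15 653 [-25.8  85.1] [ 23.3 133. ]
mill 0.16 3236 [-23.4  87.1] [ 21.2 131.9]
mill 0.17 666 [-12.4  96.1] [ 10.  119.7]
mill 0.18 150 [ -5.4 104.2] [  4.7 114.7]
```

```bash
python3 -m crank '[[0,0,0.2,0],[0,0,0.4,0],[0,0,0.6,0],[0,0,0.78,0],[0,0,0.78,0]]' 1
```

```text
time: 2.45
eef_pos: [0.4928, 0.006, 0.1773]
tcp_rot: [0.144, -3.128, 0.001]
contact_force: [-1.1, 0.3, -0.0]
opening: 0.006
gripper_force: 0.0
```

```bash
sed -i 's/^O=.*/O=np.array([.4935,.0336]); TH=np.deg2rad(95.0)/' h.py
python3 -m crank '[[0,0.1,0,0],[0,0.16,0,0],[0,0.22,0,0],[0,0.28,0,0],[0,0.34,0,0],[0,0.4,0,0],[0,0.46,0,0],[0,0.52,0,0],[0,0.57,0,0],[0,0.62,0,0],[0,0.67,0,0],[0,0.67,0,0]]'
python3 -c "
from h import *
rel(st(90,0),.182,95)"
```

```text
time: 3.45
eef_pos: [0.4883, 0.1057, 0.1832]
tcp_rot: [-0.141, 3.137, 0.002]
contact_force: [-0.3, 0.3, -0.8]
opening: 0.006
gripper_force: 0.1
t 3.45 pos [0.4883 0.1057 0.1832] stand [72.3 -1.1] yaw 95.16 F [-0.3  0.3 -0.8] op 0.006 row [0.007, 0.118, 0.008, 0.001]
```

```bash
python3 -m crank '[[0,0.04,0,0],[0,0.07,0,0],[0,0.1,0,0],[0,0.13,0,0],[0,0.15,0,0],[0,0.15,0,0]]'
python3 - <<'E'
from h import *
c=cam('top'); W=cloud(c); S=inst(W); z=W[...,2]
b=(abs(S[...,1])<45)&(S[...,0]>60)&(S[...,0]<170)&(z>.1)&(z<.2)
print(b.sum(),S[b].min(0),S[b].max(0),np.median(S[b],0))
c=cam('wrist'); cv2.imwrite('pics/w2.png',c['image'])
rel(st(90,0),.182,95)
E
```

```text
time: 3.95
eef_pos: [0.4848, 0.1253, 0.1812]
tcp_rot: [0.138, -3.135, 0.004]
contact_force: [0.4, -3.3, -1.4]
opening: 0.006
gripper_force: 1.5Traceback (most recent call last):
  File "<stdin>", line 4, in <module>
    return umr_minimum(a, axis, None, out, keepdims, initial, where)
ValueError: zero-size array to reduction operation minimum which has no identity
```

```bash
python3 -m crank '[[0,0.03,0,0],[0,0.06,0,0],[0,0.06,0,0]]'; python3 -m crank '[[0,-0.1,0,0],[0,-0.2,0,0],[0,-0.3,-0.1,0],[0,-0.4,-0.4,0],[0,-0.5,-0.7,0],[0,-0.6,-0.7,0],[0,-0.6,-0.7,0]]' 0
python3 - <<'E'
from h import *
c=cam('wrist'); cv2.imwrite('pics/w2.png',c['image']); pickle.dump(c,open('w2.pkl','wb'))
W=cloud(c); S=inst(W); z=W[...,2]; v,u=np.mgrid[0:480,0:640]
b=(v<270)&(abs(S[...,1])<45)&(S[...,0]>60)&(S[...,0]<170)&(z>.16)&(z<.2)
print(b.sum(),np.median(S[b],0) if b.any() else 0,z[b].max() if b.any() else 0)
rel(np.array([.431,.351]),.30,65.6)
E
```

```text
time: 4.25
eef_pos: [0.4844, 0.1336, 0.1817]
tcp_rot: [0.137, -3.136, 0.005]
contact_force: [0.5, -6.0, -1.2]
opening: 0.005
gripper_force: 2.5
time: 4.83
eef_pos: [0.4951, 0.0429, 0.2918]
tcp_rot: [-0.131, 3.132, 0.004]
contact_force: [0.5, 0.1, -0.2]
opening: 0.449
gripper_force: 0.0
2279 [114.80214636   2.67027338] 0.189492879983688
t 4.88 pos [0.4939 0.0449 0.2894] stand [11.2 -1.4] yaw 94.88 F [-0.9  0.1 -0.1] op 0.494 row [0.244, 2.069, -0.066, 0.163]
```

View pics/w2.png

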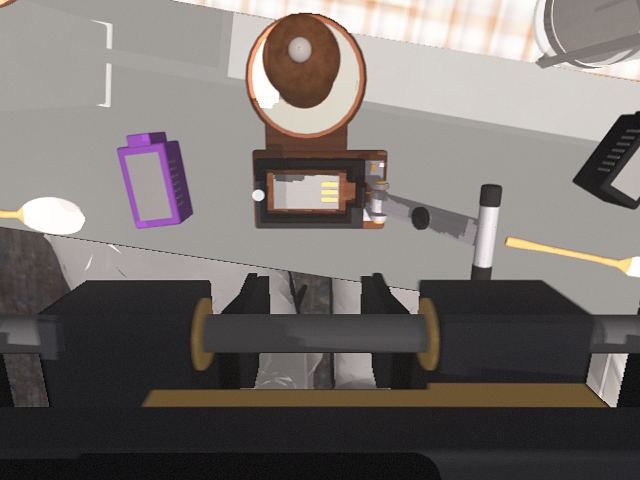

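The lever is fully back, with its bar at (488,230), and the bay is open and empty at (310,190). Next, the battery.

```bash
python3 -m crank '[[0.12,1,-0.07,0],[0.12,1,-0.07,0],[0.12,1,-0.07,0],[0.12,1,-0.07,0],[0.12,1,-0.07,0]]' 0 && python3 -m crank '[[0.12,0.7,0,0.163],[0.12,0.7,0,0.163],[0.12,0.7,0,0.163],[0.12,0.7,0,0.163],[0.12,0.7,0,0.163],[0.12,0.7,0,0.163]]'
python3 - <<'E'
from h import *
c=pickle.load(open('w2.pkl','rb')); W=cloud(c); S=inst(W); z=W[...,2]; v,u=np.mgrid[0:480,0:640]
hsv=cv2.cvtColor(c['image'],cv2.COLOR_BGR2HSV)
m=(v<255)&(z>.033)&(z<.043)&(abs(S[...,0])<65)&(abs(S[...,1])<45)&(hsv[...,2]<80); P=W[m]
r=cv2.minAreaRect((P[:,:2]*1000).astype(np.float32)); print('rim',m.sum(),np.median(P[:,2]),r, inst(np.array(r[0])/1000))
f=(v<255)&(z>.008)&(z<.028)&(abs(S[...,0])<40)&(abs(S[...,1])<23); r=cv2.minAreaRect((W[f][:,:2]*1000).astype(np.float32)); print('floor',np.median(z[f]),r,inst(np.array(r[0])/1000))
c=cam('wrist'); cv2.imwrite('pics/w3.png',c['image']); pickle.dump(c,open('w3.pkl','wb'))
W=cloud(c); z=W[...,2]
m=(v<275)&(abs(W[...,0]-.43)<.08)&(abs(W[...,1]-.35)<.09)&(z>.038)&(z<.054); P=W[m]
r=cv2.minAreaRect((P[:,:2]*1000).astype(np.float32)); print('bat',m.sum(),np.median(P[:,2]),r)
rel(np.array([.431,.351]),.30,65.6)
E
```

```text
time: 5.3
eef_pos: [0.4578, 0.2024, 0.2961]
tcp_rot: [0.158, -3.133, -0.004]
contact_force: [-0.8, -0.4, -0.0]
opening: 0.875
gripper_force: 0.0
time: 5.8
eef_pos: [0.4331, 0.2974, 0.2961]
tcp_rot: [-0.658, -3.069, 0.003]
contact_force: [-0.2, 0.2, 0.1]
opening: 0.997
gripper_force: 0.0
rim 2695 0.036438363767942926 ((493.5438537597656, 36.909217834472656), (67.23004913330078, 109.76734161376953), 4.446510314941406) [ 3.29280315 -0.33210422]
floor 0.017442017405344425 ((494.2757873535156, 33.61492919921875), (44.14201354980469, 79.98208618164062), 4.801811695098877) [-0.05274193 -0.77413641]
bat 4224 0.04489321704048796 ((409.004150390625, 312.3940124511719), (144.7335662841797, 91.35975646972656), 60.70968246459961)
t 5.85 pos [0.4336 0.2968 0.2964] stand [267.4  36.7] yaw 65.83 F [ 0.4  0.5 -0.7] op 0.999 row [0.164, 0.323, -0.024, 0.001]
```

View pics/w3.png

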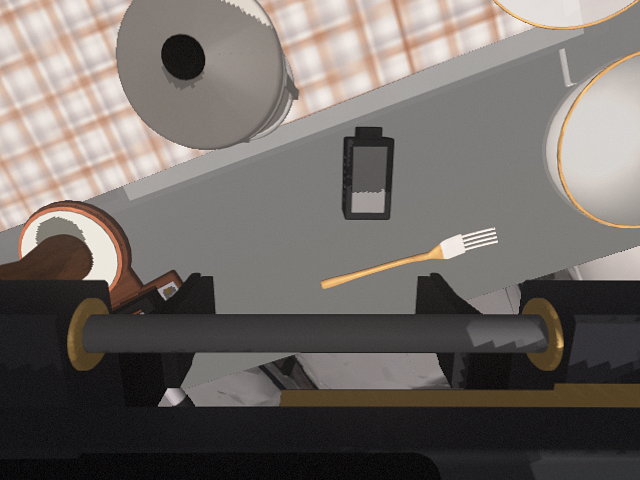

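```bash
sed -i 's/^O=.*/O=np.array([.4940,.0335]); TH=np.deg2rad(94.8)/' h.py
python3 - <<'E'
from h import *
c=pickle.load(open('w3.pkl','rb')); W=cloud(c); z=W[...,2]; v,u=np.mgrid[0:480,0:640]
m=((v<275)&(abs(W[...,0]-.43)<.08)&(abs(W[...,1]-.35)<.09)&(z>.037)&(z<.054)&(u>330)&(u<410)&(v>120)&(v<225)); P=W[m]
r=cv2.minAreaRect((P[:,:2]*1000).astype(np.float32)); print('bat',m.sum(),np.median(P[:,2]),r)
a=np.deg2rad(155.6); e=np.array([np.cos(a),np.sin(a)]); n=np.array([-e[1],e[0]])
L=P[:,:2]@e*1000; T=P[:,:2]@n*1000
for lo in np.arange(L.min(),L.max(),6):
    q=(L>=lo)&(L<lo+6); print(round(lo-L.min()),q.sum(),T[q].min().round(1),T[q].max().round(1),end=' | ')
# two-ray: top-face corners from wrist pixels onto z=.046 printed vs top cam
print(); 
# the grey top label by both cams -> height by triangulation
def lab(c,box):
    g=cv2.cvtColor(c['image'],cv2.COLOR_BGR2GRAY); x0,y0,x1,y1=box; k=np.zeros_like(g); k[y0:y1,x0:x1]=(g[y0:y1,x0:x1]>70)
    return cv2.moments(k,True)
t=pickle.load(open('top0.pkl','rb')); Wt=cloud(t); 
k=((Wt[...,2]>.1)&(Wt[...,2]<.25)&(abs(Wt[...,0]-.32)<.13)&(abs(Wt[...,1]-.28)<.12)); Q=Wt[k]
for lo in (.1,.19,.21): 
    q=Q[Q[:,2]>lo]; print('press',lo,len(q),q.min(0),q.max(0),cv2.minEnclosingCircle((q[:,:2]*1000).astype(np.float32)))
k=((z>.08)&(z<.25)&(abs(W[...,0]-.32)<.13)&(abs(W[...,1]-.28)<.12)&(v<270)); Q=W[k]; ax=np.array([.413,.911]); px=np.array([-.911,.413]); B=np.array([.431,.351])
print('press in battery tool frame mm (along y, along x): ', ((Q[:,:2]-B)@ax*1000).max(), ((Q[:,:2]-B)@px*1000).min())
cir=cv2.minEnclosingCircle((Q[Q[:,2]>.1][:,:2]*1000).astype(np.float32)); print(cir)
print(env.sense()['joints'].round(2))
E
```

```text
bat 4152 0.04487393633245984 ((431.33612060546875, 352.8082580566406), (46.562477111816406, 89.47091674804688), 65.2732925415039)
0 267 -522.2 -476.5 | 6 266 -521.6 -476.9 | 12 280 -522.6 -476.8 | 18 282 -522.0 -476.7 | 24 293 -521.8 -476.6 | 30 287 -522.7 -476.6 | 36 287 -522.1 -476.3 | 42 286 -521.7 -476.2 | 48 306 -522.6 -476.3 | 54 312 -522.2 -476.3 | 60 285 -521.8 -476.7 | 66 339 -522.7 -476.7 | 72 295 -522.0 -476.7 | 78 224 -523.0 -477.3 | 84 143 -509.9 -488.6 | 
press 0.1 935 [0.21269891 0.22741873 0.10071167] [0.3568315  0.3230816  0.22645999] ((284.923828125, 265.9166259765625), 73.70390319824219)
press 0.19 232 [0.2616677  0.22821373 0.19002319] [0.34711633 0.31696664 0.22645999] ((302.6908264160156, 272.9595642089844), 44.84806442260742)
press 0.21 39 [0.29846221 0.2669867  0.21033852] [0.31683427 0.2836008  0.22645999] ((307.3566589355469, 274.6673583984375), 10.808523178100586)
press in battery tool frame mm (along y, along x):  -68.42364515512891 31.98746509781632
((308.3921203613281, 276.99224853515625), 49.660221099853516)
[-0.88  0.03  0.23  1.68 -0.01  1.44  0.51]
```

```bash
python3 -c "
from h import *
rel(np.array([.4405,.3486]),.15,65.4)"
```

```text
t 5.85 pos [0.4336 0.2968 0.2964] stand [267.4  38.2] yaw 65.83 F [ 0.4  0.5 -0.7] op 0.999 row [0.097, 0.336, 0.976, 0.002]
```

```bash
python3 -m crank '[[0.097,0.336,0,0.002],[0.097,0.336,0.3,0.002],[0.097,0.336,0.6,0.002],[0.097,0.336,0.85,0.002],[0.097,0.336,0.98,0.002],[0.097,0.336,0.98,0.002],[0.097,0.336,0.98,0.002]]' 0
python3 -c "
from h import *
rel(np.array([.4405,.3486]),.053,65.4)"
```

```text
time: 6.43
eef_pos: [0.4415, 0.3473, 0.1499]
tcp_rot: [-0.671, -3.067, 0.004]
contact_force: [0.6, -0.2, 1.4]
opening: 0.998
gripper_force: 0.0
t 6.43 pos [0.4415 0.3473 0.1499] stand [317.  26.] yaw 65.33 F [ 0.6 -0.2  1.4] op 0.998 row [0.009, 0.007, 0.646, -0.0]
```

```bash
python3 -m crank '[[0.009,0.007,0.2,0],[0.009,0.007,0.4,0],[0.009,0.007,0.55,0],[0.009,0.007,0.646,0],[0.009,0.007,0.646,0],[0.009,0.007,0.646,0]]' 0 && python3 -m crank '[[0,0,0,0],[0,0,0,0],[0,0,0,0],[0,0,0,0],[0,0,0,0],[0,0,0,0],[0,0,0,0],[0,0,0,0],[0,0,0,0]]' 1 40
python3 -c "
from h import *
rel(np.array([.4405,.3486]),.053,65.4)"
```

```text
time: 6.93
eef_pos: [0.4428, 0.3504, 0.0561]
tcp_rot: [0.671, 3.068, 0.003]
contact_force: [0.1, -0.3, 0.1]
opening: 0.998
gripper_force: 0.0
time: 7.68
eef_pos: [0.4418, 0.3496, 0.0542]
tcp_rot: [0.671, 3.069, 0.0]
contact_force: [1.8, 0.2, 0.4]
opening: 0.52
gripper_force: 40.0
t 7.68 pos [0.4418 0.3496 0.0542] stand [319.4  25.6] yaw 65.32 F [1.8 0.2 0.4] op 0.52 row [0.005, -0.01, 0.008, -0.0]
```

```bash
python3 -m crank '[[0,0,-0.2,0],[0,0,-0.45,0],[0,0,-0.7,0],[0,0,-1,0],[0,0,-1,0],[0,0,-1,0]]' && python3 -m crank '[[0,0,-0.3,0],[0,0,-0.6,0],[0,0,-0.6,0],[0,0,-0.6,0]]'
python3 - <<'E'
from h import *
c=cam('wrist'); cv2.imwrite('pics/w4.png',c['image'][150:480]); pickle.dump(c,open('w4.pkl','wb'))
s=cam('scene'); pickle.dump(s,open('s4.pkl','wb'))
rel(st(-6,-1),.29,4.8)
E
```

```text
time: 8.18
eef_pos: [0.443, 0.3505, 0.207]
tcp_rot: [0.671, 3.066, 0.008]
contact_force: [-1.0, 0.6, -3.3]
opening: 0.529
gripper_force: 40.0
time: 8.52
eef_pos: [0.4424, 0.3501, 0.2954]
tcp_rot: [0.671, 3.067, 0.004]
contact_force: [0.3, -0.2, -3.4]
opening: 0.523
gripper_force: 40.0
t 8.62 pos [0.4408 0.3488 0.2913] stand [318.7  26.6] yaw 65.32 F [ 0.7  0.6 -3.2] op 0.521 row [-1.225, -1.794, 0.014, 0.336]
```

View pics/w4.png

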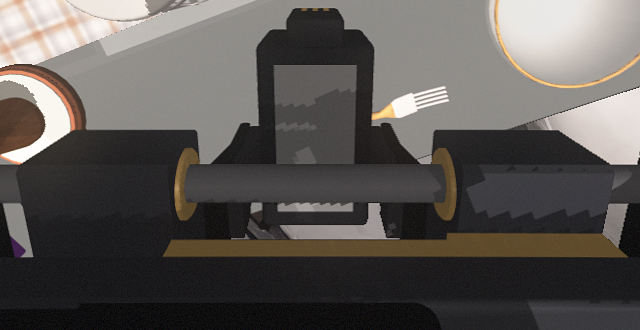

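Held squarely with its nose towards the camera at (315,165). Now I'll measure where it sits in the tool frame.

Run:
```python
from h import *
c=pickle.load(open('w4.pkl','rb')); W=cloud(c); v,u=np.mgrid[0:480,0:640]
s=env.sense(); R=Ro.from_rotvec(s['tcp_rot']).as_matrix(); T=(W-s['eef_pos'])@R*1000
m=(u>250)&(u<385)&(v>155)&(v<312)&(abs(T[...,2]-7)<7); P=T[m]
print(m.sum(),np.percentile(P[:,2],[5,50,95]))
for lo in range(-50,70,5):
    q=P[(P[:,0]>=lo)&(P[:,0]<lo+5)]
    if len(q)>5: print(lo,len(q),q[:,1].min().round(1),q[:,1].max().round(1),np.median(q[:,2]).round(1))
print(P[:,0].max())
# tilt of the label
g=c['image'].max(2); q=m&(g>70)&(v<310); A=np.c_[T[q][:,:2],np.ones(q.sum())]; print('plane',np.linalg.lstsq(A,T[q][:,2],rcond=None)[0], T[q].min(0),T[q].max(0))
k=(u>270)&(u<370)&(v>320)&(v<378); print('rear',[ (vv,T[vv,300].round(1).tolist(),T[vv,345].round(1).tolist()) for vv in range(352,386,4)])
```

```text
15586 [4.31065994 5.43064387 6.89854247]
-5 967 -22.2 23.5 5.3
0 1304 -22.3 23.5 5.2
5 1587 -26.1 29.9 5.3
10 1321 -22.6 28.7 5.3
15 1346 -22.8 23.7 5.4
20 1378 -22.5 24.0 5.4
25 1425 -22.4 23.8 5.4
30 1443 -22.5 23.4 5.4
35 1486 -22.3 23.6 5.5
40 1616 -22.1 23.4 5.7
45 837 -20.0 21.3 5.7
50 801 -10.2 11.5 5.7
55 74 -9.2 10.1 9.3
55.22442174757377
plane [ 4.91361076e-03 -9.77807021e-03  5.18797090e+00] [ -3.34024011 -22.81257365   3.01133931] [54.74074956 28.81723713 13.48808517]
rear [(352, [24.8, -2.8, -71.9], [24.3, 6.7, -71.0]), (356, [-24.6, -5.5, 5.4], [-24.4, 13.6, 4.9]), (360, [-26.3, -5.5, 5.1], [-26.5, 13.7, 5.2]), (364, [-28.2, -5.6, 5.0], [-28.2, 13.7, 4.9]), (368, [-30.4, -5.6, 5.3], [-30.4, 13.7, 5.2]), (372, [-32.2, -5.6, 5.1], [-32.3, 13.8, 5.1]), (376, [-411.8, -25.0, 551.2], [-404.1, 62.7, 539.6]), (380, [-422.7, -25.2, 553.9], [-415.0, 63.1, 542.4]), (384, [-434.0, -25.4, 556.8], [-423.6, 63.2, 541.9])]
```

```bash
python3 -m crank '[[-0.6,-0.9,-0.05,0],[-0.6,-0.9,-0.05,0],[-0.6,-0.9,-0.05,0],[-0.6,-0.9,-0.05,0],[-0.6,-0.9,-0.05,0]]' && python3 -m crank '[[-0.625,-0.894,0,0.336],[-0.625,-0.894,0,0.336],[-0.625,-0.894,0,0.336],[-0.625,-0.894,0,0.336],[-0.625,-0.894,0,0.336],[-0.625,-0.894,0,0.336],[-0.625,-0.894,0,0.336],[-0.625,-0.894,0,0.336],[-0.625,-0.894,0,0.336],[-0.625,-0.894,0,0.336]]'
python3 -c "
from h import *
rel(st(-5.6,-1),.15,4.8)"
```

```text
time: 9.03
eef_pos: [0.4683, 0.1788, 0.2991]
tcp_rot: [-0.691, -3.063, 0.011]
contact_force: [0.9, -1.5, -2.1]
opening: 0.524
gripper_force: 40.0
time: 9.87
eef_pos: [0.4949, 0.0284, 0.2985]
tcp_rot: [-2.125, -2.31, 0.007]
contact_force: [-0.8, 0.5, -3.2]
opening: 0.522
gripper_force: 40.0
t 9.87 pos [0.4949 0.0284 0.2985] stand [-5.1 -0.5] yaw 4.77 F [-0.8  0.5 -3.2] op 0.522 row [-0.002, 0.009, 0.99, -0.0]
```

```bash
python3 -m crank '[[0,0.005,0.25,0],[0,0.005,0.5,0],[0,0.005,0.75,0],[0,0.005,0.92,0],[0,0.005,0.92,0],[0,0.005,0.92,0],[0,0.005,0.92,0]]'
python3 - <<'E'
from h import *
c=cam('wrist'); cv2.imwrite('pics/w5.png',c['image']); pickle.dump(c,open('w5.pkl','wb'))
rel(st(-5.6,-1),.126,4.8)
E
```

```text
time: 10.45
eef_pos: [0.4977, 0.0285, 0.1646]
tcp_rot: [2.124, 2.313, 0.001]
contact_force: [0.9, 0.0, -2.2]
opening: 0.523
gripper_force: 40.0
t 10.5 pos [0.4983 0.0285 0.1654] stand [-5.3 -3.9] yaw 4.87 F [-0.2 -0.4 -2.1] op 0.522 row [-0.002, -0.02, 0.262, 0.0]
```

View pics/w5.png

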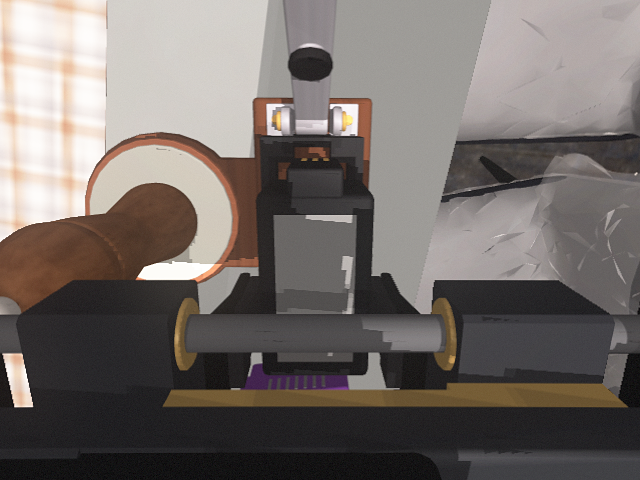

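The battery is above the bay with its nose towards the notch (310,152). The mill leans into view on the left, from (170,215) to (10,260), next to the gripper body. I'll take relative offsets from this same view.

```bash
cat > meas.py <<'E'
from h import *
import sys
c=pickle.load(open(sys.argv[1],'rb')) if len(sys.argv)>1 else cam('wrist')
W=cloud(c); v,u=np.mgrid[0:480,0:640]; s=env.sense(); p=s['eef_pos']
R=Ro.from_rotvec(s['tcp_rot']).as_matrix(); T=(W-p)@R*1000; z=W[...,2]
g=c['image'].max(2); S=inst(W)
# battery nose & block top
m=(abs(T[...,2]-5.5)<3)&(u>240)&(u<385)&(v<250); P=T[m]
q=P[(P[:,0]>20)&(P[:,0]<44)]; print('block y',q[:,1].min(),q[:,1].max()); q=P[P[:,0]>48.5]; print('nose y',q[:,1].min(),q[:,1].max(),'x max',P[:,0].max())
# rim at +x end
r=(z>.032)&(z<.042)&(g<80)&(v<260)&(abs(S[...,0]-50)<14)&(abs(S[...,1])<42); Q=T[r]; print('rim end',r.sum(),'y',Q[:,1].min(),Q[:,1].max(),'x max',np.percentile(Q[:,0],99.5))
# base wood edges (z .012)
w=(z>.006)&(z<.017)&(v<130)&(abs(S[...,0]-75)<25)&(abs(S[...,1])<50); Q=T[w]; print('base',w.sum(),Q[:,1].min() if w.any() else '',Q[:,1].max() if w.any() else '')
k=(z>.06)&(z<.084)&(v<140)&(abs(S[...,0]-68)<14)&(abs(S[...,1])<30); Q=T[k]; print('cheeks',k.sum(),'y',Q[:,1].min(),Q[:,1].max(),'x',Q[:,0].min(),Q[:,0].max())
rel(st(-5.6,-1),.126,4.8)
E
python3 meas.py w5.pkl
```

```text
block y -14.888620521485658 14.962545160908272
nose y -11.985368266581798 6.052042316215832 x max 110.60960721577214
rim end 2300 y -37.93801309123493 29.99168173955342 x max 63.469830733078524
base 1947 -46.126279781130656 37.96875021737279
cheeks 1464 y -23.029693490543046 15.635328776371756 x 64.46651393417498 80.29687402785709
t 10.5 pos [0.4983 0.0285 0.1654] stand [-5.3 -3.9] yaw 4.87 F [-0.2 -0.4 -2.1] op 0.522 row [-0.002, -0.02, 0.262, 0.0]
```

Run:
```python
from h import *
for f,e in (('w5.pkl',None),('w3.pkl',None),('w2.pkl',None)):
    c=pickle.load(open(f,'rb')); 
    # camera pose in tool frame is fixed: get it from the present pose with w5
    if f=='w5.pkl':
        s=env.sense(); R=Ro.from_rotvec(s['tcp_rot']).as_matrix(); p=s['eef_pos']; W=cloud(c); T=(W-p)@R*1000
        Rc=np.array(c['R'])@R; tc=np.array(c['R'])@p+np.array(c['t'])
    else:
        d=dict(c); d['R']=Rc; d['t']=tc; T=cloud(d)*1000
    for v in (290,300,315,335,370,398,420):
        row=T[v]; print(f,v,[(u,row[u].round().astype(int).tolist()) for u in (5,22,60,150,190,230,320,440,500,600,635)])
```

```text
w5.pkl 290 [(5, [13, -113, -7]), (22, [12, -108, -5]), (60, [36, -56, -61]), (150, [37, -36, -63]), (190, [36, -28, -60]), (230, [-61, -71, 166]), (320, [6, 1, 10]), (440, [36, 26, -61]), (500, [37, 39, -62]), (600, [-123, 342, 314]), (635, [-109, 355, 280])]
w5.pkl 300 [(5, [11, -110, -11]), (22, [9, -108, -6]), (60, [37, -52, -67]), (150, [37, -34, -68]), (190, [35, -27, -63]), (230, [10, -31, -9]), (320, [1, 1, 11]), (440, [35, 26, -64]), (500, [37, 37, -67]), (600, [-136, 343, 313]), (635, [-123, 362, 285])]
w5.pkl 315 [(5, [32, -66, -64]), (22, [37, -55, -75]), (60, [37, -48, -75]), (150, [36, -32, -73]), (190, [32, -28, -64]), (230, [32, -19, -64]), (320, [32, 0, -64]), (440, [32, 26, -64]), (500, [37, 34, -74]), (600, [37, 52, -73]), (635, [32, 67, -63])]
w5.pkl 335 [(5, [29, -64, -68]), (22, [33, -55, -75]), (60, [33, -49, -74]), (150, [33, -32, -74]), (190, [30, -26, -69]), (230, [30, -18, -69]), (320, [30, 0, -69]), (440, [29, 25, -68]), (500, [32, 34, -73]), (600, [34, 52, -76]), (635, [29, 65, -68])]
w5.pkl 370 [(5, [11, -79, -52]), (22, [-135, -254, 165]), (60, [26, -50,
[... 3764 characters left out ...]
-25, -41]), (320, [-724, 14, 1045]), (440, [25, 24, -73]), (500, [26, 35, -74]), (600, [-408, 570, 577]), (635, [13, 78, -55])]
w2.pkl 398 [(5, [3, -80, -54]), (22, [-832, -996, 1046]), (60, [20, -51, -75]), (150, [23, -31, -79]), (190, [22, -24, -79]), (230, [23, -16, -79]), (320, [23, 0, -79]), (440, [23, 22, -79]), (500, [23, 33, -79]), (600, [23, 51, -79]), (635, [6, 78, -56])]
w2.pkl 420 [(5, [24, -52, -86]), (22, [24, -49, -86]), (60, [25, -42, -87]), (150, [24, -28, -87]), (190, [25, -21, -87]), (230, [26, -14, -88]), (320, [25, 0, -88]), (440, [24, 20, -86]), (500, [24, 30, -86]), (600, [24, 46, -86]), (635, [25, 51, -87])]<stdin>:11: RuntimeWarning: invalid value encountered in cast
```

```bash
python3 -m crank '[[-0.002,-0.025,0.07,0],[-0.002,-0.025,0.14,0],[-0.002,-0.025,0.2,0],[-0.002,-0.025,0.25,0],[-0.002,-0.025,0.28,0],[-0.002,-0.025,0.28,0],[-0.002,-0.025,0.28,0],[-0.002,-0.025,0.28,0]]'
python3 meas.py
```

```text
time: 11.17
eef_pos: [0.4937, 0.0277, 0.1219]
tcp_rot: [2.125, 2.313, 0.001]
contact_force: [-0.3, 0.0, -3.1]
opening: 0.524
gripper_force: 40.0
block y -21.43019784053632 20.399746612106455
nose y -10.943582534284857 10.201045784323354 x max 93.30289050824082
rim end 3078 y -33.180583634743655 34.76989621571248 x max 64.14881367992629
base 2474 -41.16544270077182 43.513740696293105
cheeks 2190 y -18.36978597044747 20.482317115801166 x 64.77957620652407 80.50126634787907
t 11.22 pos [0.4938 0.0278 0.1221] stand [-5.7  0.7] yaw 4.84 F [-0.4  0.6 -1.7] op 0.527 row [0.001, 0.011, -0.026, 0.0]
```

```bash
python3 -m crank '[[0,0.01,0.01,0],[0,0.01,0.01,0],[0,0.01,0.01,0],[0,0.01,0.01,0]]'; python3 -m crank '[[0,0,0,0],[0,0,0,0],[0,0,0,0],[0,0,0,0],[0,0,0,0]]' 0.3
python3 meas.py
python3 - <<'E'
from h import *
c=cam('wrist'); pickle.dump(c,open('w6.pkl','wb')); cv2.imwrite('pics/w6.png',c['image'])
E
```

```text
time: 11.55
eef_pos: [0.4949, 0.0279, 0.1203]
tcp_rot: [2.126, 2.313, 0.0]
contact_force: [0.9, 0.5, -3.0]
opening: 0.524
gripper_force: 40.0
time: 11.97
eef_pos: [0.4951, 0.0279, 0.1204]
tcp_rot: [2.125, 2.313, 0.001]
contact_force: [-0.6, -1.5, 1.3]
opening: 0.69
gripper_force: 0.0Traceback (most recent call last):
  File "meas.py", line 9, in <module>
    q=P[(P[:,0]>20)&(P[:,0]<44)]; print('block y',q[:,1].min(),q[:,1].max()); q=P[P[:,0]>48.5]; print('nose y',q[:,1].min(),q[:,1].max(),'x max',P[:,0].max())
                                                  ~~~~~~~~~~^^
    return umr_minimum(a, axis, None, out, keepdims, initial, where)
ValueError: zero-size array to reduction operation minimum which has no identity
```

View pics/w6.png

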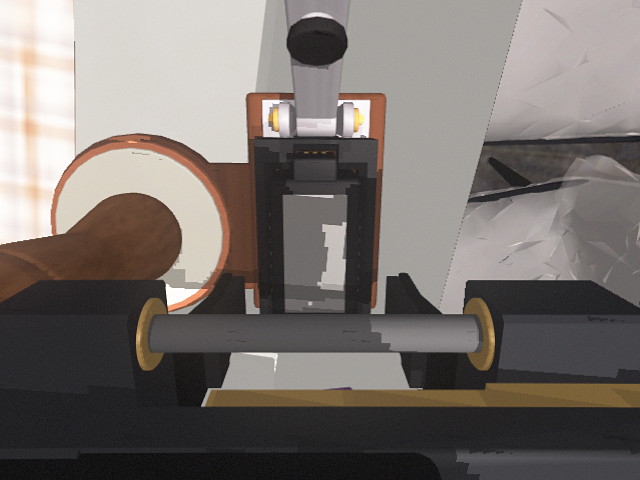

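The battery dropped in with its nose in the notch (315,160). I'll check its height and level, then lift.

```bash
python3 - <<'E'
from h import *
c=pickle.load(open('w6.pkl','rb')); W=cloud(c); S=inst(W); g=c['image'].max(2); v,u=np.mgrid[0:480,0:640]
m=(u>285)&(u<345)&(v>198)&(v<300); A=np.c_[S[m],np.ones(m.sum())]; print('top plane',np.linalg.lstsq(A,W[m][:,2]*1000,rcond=None)[0])
m=(u>250)&(u<380)&(v>140)&(v<312)&(W[...,2]>.055)&(W[...,2]<.075)&(S[...,0]<56); print('y',S[m].min(0),S[m].max(0)); q=m&(S[...,0]>42); print('nose',S[q].min(0),S[q].max(0))
rel(st(-10,-30),.27,4.8)
E
python3 -m crank '[[0,0,-0.25,0],[0,0,-0.5,0],[0,0,-0.75,0],[0,0,-1,0],[0,0,-1,0]]' 1
python3 -c "
from h import *
rel(st(160,0),.30,94.8)"
```

```text
** On entry to DLASCL parameter number  4 had an illegal value
 ** On entry to DLASCL parameter number  4 had an illegal value
time: 12.48
eef_pos: [0.4986, 0.0281, 0.278]
tcp_rot: [2.121, 2.308, 0.018]
contact_force: [0.7, 0.5, -0.2]
opening: 0.408
gripper_force: 0.0
t 12.48 pos [0.4986 0.0281 0.278 ] stand [-5.8 -4.1] yaw 4.82 F [ 0.7  0.5 -0.2] op 0.408 row [1.105, -0.025, -0.144, -0.5]Traceback (most recent call last):
  File "<stdin>", line 3, in <module>
    x, resids, rank, s = _umath_linalg.lstsq(a, b, rcond,
                         ~~~~~~~~~~~~~~~~~~~^^^^^^^^^^^^^
                                             signature=signature)
                                             ^^^^^^^^^^^^^^^^^^^^
    raise LinAlgError("SVD did not converge in Linear Least Squares")
numpy.linalg.LinAlgError: SVD did not converge in Linear Least Squares
```

```bash
python3 - <<'E'
from h import *
c=pickle.load(open('w6.pkl','rb')); W=cloud(c); S=inst(W); v,u=np.mgrid[0:480,0:640]; ok=np.isfinite(W[...,2])
m=ok&(u>285)&(u<345)&(v>198)&(v<300)&(W[...,2]<.1); A=np.c_[S[m],np.ones(m.sum())]; print(m.sum(),'top plane',np.linalg.lstsq(A,W[m][:,2]*1000,rcond=None)[0])
m=ok&(u>250)&(u<380)&(v>140)&(v<312)&(W[...,2]>.055)&(W[...,2]<.075)&(S[...,0]<56); print('y',S[m].min(0),S[m].max(0)); q=m&(S[...,0]>42); print('nose',S[q].min(0),S[q].max(0))
E
python3 -m crank '[[0,-0.02,-0.15,0],[0.25,-0.02,-0.15,0],[0.5,-0.02,-0.15,-0.05],[0.75,-0.02,-0.15,-0.1],[1,-0.02,-0.15,-0.5],[1,-0.02,-0.15,-0.5],[1,-0.02,-0.15,-0.5],[1,-0.02,-0.15,-0.5],[1,-0.02,-0.15,-0.5],[1,-0.02,-0.15,-0.5],[1,-0.02,-0.15,-0.5],[1,-0.02,-0.15,-0.5],[1,-0.02,-0.15,-0.5],[1,-0.02,-0.15,-0.5],[1,-0.02,-0.15,-0.5]]'
python3 -c "
from h import *
rel(st(158,0),.178,94.8)"
```

```text
5929 top plane [-9.10915074e-05 -1.20867542e-03  6.38980359e+01]
y [-33.64153167 -23.20986349] [49.47925921 23.61195138]
nose [ 42.00009883 -10.52767502] [49.47925921 11.19991797]
time: 13.73
eef_pos: [0.4792, 0.177, 0.2924]
tcp_rot: [0.142, -3.138, 0.0]
contact_force: [0.4, -0.2, -0.5]
opening: 0.008
gripper_force: 0.0
t 13.73 pos [0.4792 0.177  0.2924] stand [144.3   2.8] yaw 95.17 F [ 0.4 -0.2 -0.5] op 0.008 row [-0.019, 0.091, 0.763, 0.002]
```

Battery top is at 64 mm, level and centred, so it is in the bay. Now the closed fingers go down behind the bar.

```bash
python3 -m crank '[[0.01,0.1,0,0],[0.01,0.1,0.1,0],[0.01,0.1,0.3,0],[0.01,0.1,0.5,0],[0.01,0.1,0.7,0],[0.01,0.1,0.77,0],[0.01,0.1,0.77,0]]'
python3 -m crank '[[0,-0.06,0,0],[0,-0.12,0,0],[0,-0.18,0,0],[0,-0.24,0,0],[0,-0.3,0,0],[0,-0.36,0,0],[0,-0.42,0,0],[0,-0.48,0,0],[0,-0.54,0,0],[0,-0.6,0,0],[0,-0.66,0,0],[0,-0.66,0,0]]'
python3 -c "
from h import *
rel(st(40,0),.178,94.8)"
```

```text
time: 14.32
eef_pos: [0.4745, 0.191, 0.1743]
tcp_rot: [0.132, -3.134, 0.004]
contact_force: [-0.9, 0.0, 0.4]
opening: 0.007
gripper_force: 0.0
time: 15.32
eef_pos: [0.4858, 0.091, 0.178]
tcp_rot: [-0.128, 3.137, 0.0]
contact_force: [1.4, 0.4, 1.2]
opening: 0.004
gripper_force: 0.2
t 15.32 pos [0.4858 0.091  0.178 ] stand [58.   3.4] yaw 94.67 F [1.4 0.4 1.2] op 0.004 row [-0.023, -0.12, -0.0, -0.001]
```

```bash
python3 -m crank '[[-0.02,-0.06,0,0],[-0.02,-0.12,0,0],[-0.02,-0.18,0,0],[-0.02,-0.24,0,0],[-0.02,-0.3,0.035,0],[-0.02,-0.353,0.073,0],[-0.02,-0.403,0.12,0],[-0.02,-0.453,0.173,0],[-0.02,-0.49,0.24,0],[-0.02,-0.52,0.307,0],[-0.02,-0.545,0.38,0],[-0.02,-0.565,0.42,0],[-0.02,-0.565,0.42,0]]'
python3 - <<'E'
from h import *
c=cam('scene'); W=cloud(c); S=inst(W); z=W[...,2]; 
m=(z>.075)&(z<.2)&(abs(S[...,1])<40)&(S[...,0]<-15)&(S[...,0]>-80)&(c['image'].max(2)>0); print(m.sum(),S[m].min(0),S[m].max(0))
o=m&(S[...,1]<-18); print(o.sum(),np.median(S[o],0),np.percentile(z[o],[5,50,95]) if o.any() else '')
rel(st(-30,0),.090,94.8)
E
```

```text
time: 16.4
eef_pos: [0.494, 0.0079, 0.1123]
tcp_rot: [0.131, -3.137, 0.002]
contact_force: [-0.1, -0.0, 0.8]
opening: 0.006
gripper_force: 0.0
171 [-79.17798117  -9.47715698] [-16.08572776  39.91964275]
0 [nan nan] 
t 16.45 pos [0.4945 0.008  0.1131] stand [-25.4   1.7] yaw 94.8 F [ 0.3 -1.1  0.3] op 0.005 row [-0.011, -0.03, 0.154, -0.0]
  return _methods._mean(a, axis=axis, dtype=dtype,
  ret = um.true_divide(
```

Run:
```python
from h import *
v,u=np.mgrid[0:480,0:640]
for n in ('wrist','scene'):
    c=cam(n); W=cloud(c); S=inst(W); z=W[...,2]
    for x0,x1 in ((-75,-50),(-50,-35),(-35,-10),(-10,20),(20,45),(45,60)):
        m=(z>.068)&(z<.22)&(abs(S[...,1])<34)&(S[...,0]>x0)&(S[...,0]<x1)&((v<262) if n=='wrist' else True)
        if m.sum()>3: print(n,x0,x1,m.sum(),'y',S[m][:,1].min().round(),S[m][:,1].max().round(),'z',np.percentile(z[m],[2,50,98]).round(3))
```

```text
wrist -75 -50 856 y 19.0 33.0 z [0.093 0.1   0.102]
wrist -50 -35 227 y 18.0 33.0 z [0.094 0.098 0.1  ]
wrist 45 60 40 y 12.0 17.0 z [0.068 0.07  0.073]
scene -75 -50 93 y -21.0 34.0 z [0.093 0.192 0.219]
scene -50 -35 53 y -9.0 33.0 z [0.09  0.144 0.219]
scene -35 -10 83 y -11.0 34.0 z [0.07  0.126 0.218]
scene -10 20 65 y -9.0 34.0 z [0.068 0.183 0.212]
scene 20 45 63 y -10.0 33.0 z [0.074 0.2   0.212]
scene 45 60 75 y -24.0 34.0 z [0.071 0.205 0.212]
```

The bar top is at 101 mm, so the lever is at about 0.2 rad and following. Now I'll press it shut.

```bash
python3 -m crank '[[-0.01,-0.03,0.03,0],[-0.01,-0.03,0.06,0],[-0.01,-0.03,0.09,0],[-0.01,-0.03,0.12,0],[-0.01,-0.03,0.15,0],[-0.01,-0.03,0.16,0],[-0.01,-0.03,0.16,0],[-0.01,-0.03,0.16,0]]'
cat > bar.py <<'E'
from h import *
v,u=np.mgrid[0:480,0:640]
c=cam('wrist'); W=cloud(c); S=inst(W); z=W[...,2]
m=(z>.055)&(z<.22)&(S[...,1]>14)&(S[...,1]<33)&(S[...,0]>-75)&(S[...,0]<-40)&(v<262); print('bar',m.sum(),np.median(S[m],0),np.percentile(z[m],[50,90,98]).round(4))
rel(st(-30,0),.088,94.8)
E
python3 bar.py
```

```text
time: 17.22
eef_pos: [0.4971, 0.0042, 0.0901]
tcp_rot: [-0.132, 3.138, -0.001]
contact_force: [1.0, -2.3, 3.5]
opening: 0.007
gripper_force: 1.4
bar 1261 [-56.02552697  25.51155031] [0.074  0.0755 0.0761]
t 17.27 pos [0.497  0.0044 0.0901] stand [-29.2  -0.6] yaw 94.82 F [ 2.  -1.8  3.1] op 0.008 row [0.004, -0.005, 0.014, 0.0]
```

```bash
python3 -m crank '[[0,0,0.015,0],[0,0,0.03,0],[0,0,0.04,0],[0,0,0.04,0],[0,0,0.04,0]]'; python3 bar.py
```

```text
time: 17.68
eef_pos: [0.4973, 0.0045, 0.0893]
tcp_rot: [0.132, -3.138, -0.004]
contact_force: [-13.9, -3.0, 43.3]
opening: 0.004
gripper_force: 21.6
bar 1275 [-55.91202572  25.37311809] [0.0735 0.075  0.0756]
t 17.73 pos [0.4973 0.0044 0.0893] stand [-29.3  -0.9] yaw 94.82 F [-15.3  -2.9  42.3] op 0.0 row [0.006, -0.005, 0.009, 0.0]
```

Hard stop at 43 N, so the lever is shut. I'll retreat upward and check.

```bash
python3 -m crank '[[0,0,-0.1,0],[0,0,-0.3,0],[0,0,-0.55,0],[0,0,-0.8,0],[0,0,-1,0],[0,0,-1,0],[0,0,-1,0]]'; python3 -m crank '[[0,0,-0.4,0],[0,0,-0.4,0],[0,0,-0.4,0],[0,0,-0.4,0]]'
python3 - <<'E'
from h import *
v,u=np.mgrid[0:480,0:640]
c=cam('wrist'); cv2.imwrite('pics/w7.png',c['image']); W=cloud(c); S=inst(W); z=W[...,2]
m=(z>.055)&(z<.22)&(abs(S[...,1])<33)&(S[...,0]>-75)&(S[...,0]<-48)&(v<262); print('bar',m.sum(),np.median(S[m],0),np.percentile(z[m],[50,90,98]).round(4))
m=(z>.05)&(z<.066)&(abs(S[...,1])>11)&(abs(S[...,1])<20)&(abs(S[...,0])<30)&(v<262); A=np.c_[S[m],np.ones(m.sum())]; print('battop',m.sum(),np.linalg.lstsq(A,z[m]*1000,rcond=None)[0])
t0=pickle.load(open('top0.pkl','rb')); t=cam('top'); d=cv2.absdiff(t0['image'],t['image']).max(2)
W0=cloud(t0)
for n,(x,y) in dict(mill=(315,256),press=(233,278),big=(422,243),bowl=(147,216),can=(486,240),lant=(408,288),fork=(220,208),spoon=(410,213)).items(): print(n,np.mean(d[y-12:y+13,x-14:x+15]>40).round(2),end=' ')
rel(st(-30,0),.3,94.8)
E
```

```text
time: 18.32
eef_pos: [0.4972, 0.0056, 0.2352]
tcp_rot: [-0.134, 3.136, 0.003]
contact_force: [0.3, 0.4, -1.4]
opening: 0.004
gripper_force: 0.0
time: 18.65
eef_pos: [0.4963, 0.0052, 0.293]
tcp_rot: [0.134, -3.137, -0.0]
contact_force: [-0.3, 0.0, -0.4]
opening: 0.006
gripper_force: 0.0
bar 1011 [-56.46533067   1.69847851] [0.0737 0.0752 0.076 ]
battop 1101 [-5.22331321e-04  4.69724418e-04  5.89560010e+01]
mill 0.73 press 0.0 big 0.0 bowl 0.0 can 0.0 lant 0.0 fork 0.0 spoon 0.0 t 18.75 pos [0.4956 0.005  0.2917] stand [-28.5   0.8] yaw 94.87 F [-0.1 -0.1  0.2] op 0.007 row [-0.005, -0.01, -0.055, 0.0]
```

View pics/w7.png

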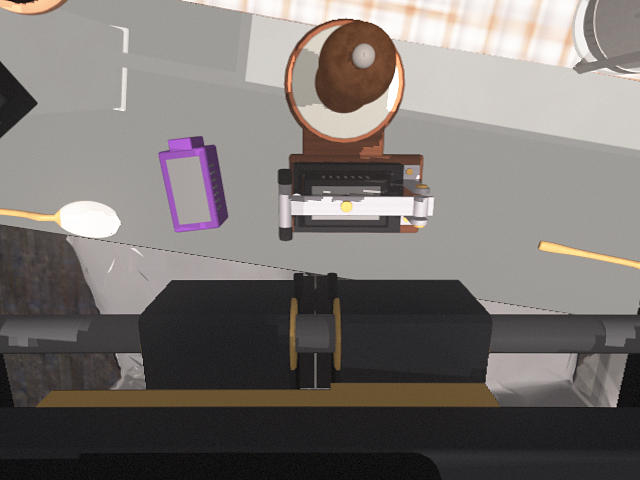

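The lever lies shut over the battery, with its bar at (285,205). The battery top has dropped 5 mm to 59 mm and is level. The mill at (355,65) stands where it did in the first wrist view; the change in the top view there is the arm covering it.

```bash
python3 -c "
from station import env
print(env.job_done())"
```

```text
the job is handed in; nothing more can be done
None
```

I handed the job in after about 19 s of robot time: the battery is in the bay with its nose in the notch and pressed home, the lever is shut, and I saw no sign that the bigger battery or the tableware had moved; the judge's verdict was not shown.

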